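Set a glaze test tile with sprung tongs

TASK

The small test tile is freshly glazed, so do not touch it with your fingers: take the sprung tongs out of their stand, squeeze them shut on the tile and lift it out of the drying stand. Find the slot of the terracotta block in the grey tray by feel, gently, and set the tile upright in it, fully home. Then let the tile go and put the tongs back upright in their stand, leaving the other things on the table alone.

Things in the scene. Friction and masses are not known exactly. Their poses are not given: they have to be found in the camera images.
- tongs: Sprung steel tongs, 150 mm long, 90 g, standing tips down in the tong stand. Origin: midway between the tips at their lower ends; z runs up to the head, y is the squeeze line, x the width. Two flat legs, 16 mm wide (x), 6 mm thick, swing equally, so the tip gap stays centred on y = 0. Rubber tip pads, 16 mm wide, inside the legs at z = 0 to 20 mm, hold the work.
- tongs_grip (a point): Middle of the blue grip faces (z = 80 to 120 mm on the outer +y and -y sides), 100 mm above the tips; squeeze here. Width over the legs at z = 81 mm (where fingertips bear while the legs lean outward): 45 mm at rest, 41 with the tips 25 mm apart, 36 tips 14 apart, 34 all along the legs when shut on the 10 mm tile. Blue finger rests jut 6.5 mm at z = 66 to 71 mm; keep the fingertips above them.
- tong_leg_l (a joint): Opening angle of each leg, rad, about hinges at y = +-14, z = 143 mm: 0.09 sprung open (tips 34 mm apart, 60 mm over their outsides), 0 legs parallel, tips 10 mm apart; -0.035 tips together. The springs push back on each finger with about 2 N at rest, 5 to 6 N at 0; about a quarter of the squeeze reaches the tips (a grip of 40 N presses each face of the tile with about 9 N).
- tong_stand: Wooden stand, fixed, 56 x 104 x 50 mm (x, y, z), with a pocket in its top, 20 mm (x) by 66 mm (y), 42 mm deep (floor 8 mm above the table), edges chamfered 2 mm. Origin: centre of its underside. The tongs stand in the pocket's middle, their x and y along the stand's.
- tile: Glaze test tile, 10 mm thick (its y), 24 mm wide (x), 60 mm tall (z), about 30 g; terracotta foot, white middle, blue top. Origin: centre of its foot, underside; z up. It stands upright in the drying stand. Pushed up by a few N it can slip a millimetre or so in the tongs. Squeezing it with over 15 N at each tip chips it.
- dry_stand: Plywood drying stand, fixed, 60 x 56 x 22 mm, with a slot 28 mm (x) by 13 mm (y) and 14 mm deep, floor 8 mm above the table. Origin: centre of its underside. The tile stands in this slot at the start, its x and y along the stand's.
- tray: Grey tray, fixed, 62 mm (x) by 110 mm (y), wall 14 mm high; origin: centre of its underside. In it stands, stuck fast, a terracotta block 50 mm (x) by 70 mm (y): centred in x, but up to 14 mm off the tray's centre either way in the tray's y, not measured. Pressing the tile on the block or tray with over 15 N chips it.
- pot: Bystander: open terracotta cup, 96 mm wide, 125 mm high; origin under its centre.
- tape: Bystander: roll of tape, 90 mm wide, 22 mm high, lying flat; origin under its centre.
- rib: Bystander: orange disc (potter's rib), 64 mm wide, 6 mm thick; origin under its centre.
- phone: Bystander: black phone, 150 x 72 x 9 mm, lying flat; origin under its centre.
- tongs_head (a point): Top of the tongs' head, z = 150 mm on their mid line; the head is 28 mm (y) by 16 mm (x) by 10 mm and fits between the gripper's fingers.
- tray_mid (a point): Centre of the tray, level with the block's flat top (28 mm over the tray's origin). One slot in the middle of the block's top, 28 mm (tray x) by 12 mm (tray y), 16 mm deep, edges chamfered 1.2 mm, takes the tile's foot with 1 mm play each side in y, 2 mm in x. It is up to 14 mm from this point in y. A tile that misses the slot stops on the flat top.
Things that resemble listed ones, but are neither listed nor needed, are in the scene too. There is more than one size of the tong_stand; the one meant has the size given above.

How it is judged:
On the way, in this order (a step that is already met when the one before it is completed fails the run):
1. the tile is held by the tongs, lifted clear of the drying stand (z of tile in the frame of dry_stand above 0.027 m and contact force between tile and tongs above 0.3 N and contact force between tile and dry_stand below 0.05 N), for 0.2 s.
2. the tile stands fully home in the slot (z of tile in the frame of tray below 0.0145 m and horizontal distance between tile and tray below 0.018 m and angle between tile's own z axis and vertical below 0.15 rad), for 0.2 s.
At the end, for the whole second after the job is handed in: The tile stands in the block's slot, its foot within 2.5 mm of the slot floor, upright within 0.15 rad, at rest and free of the tongs; the tongs stand in their stand's pocket, tips within 6 mm of its floor and 12 mm of its middle, upright within 0.2 rad, at rest (all of step 2 and z of tile in the frame of tray above 0.01 m and linear speed of tile below 0.01 m/s and contact force between tile and tongs below 0.05 N and horizontal distance between tongs and tong_stand below 0.012 m and z of tongs in the frame of tong_stand below 0.014 m and angle between tongs's own z axis and vertical below 0.2 rad and linear speed of tongs below 0.02 m/s); the robot touches nothing.
It fails at once if the gripper or arm touches the glazed tile (contact force between any of the fingers, the arm and tile above 0.05 N).
It fails at once if the tile is pressed against the block or tray with more than 15 N (contact force between tile and tray above 15 N).
It fails at once if the tongs squeeze the tile with more than 30 N (both tips together) (contact force between tile and tongs above 30 N).
It fails at once if a bystander is moved more than 20 mm (distance of any of pot, tape, rib, phone from where it was at the start of the episode above 0.02 m).
It also fails if it takes over 72 s, if anything falls off the work surface, if the arm or the gripper's body presses on something with over 40 N, if the wrist force passes 120 N, or if a joint passes its speed limit or range.

ROBOT

A 6-joint arm with a two-finger parallel gripper is mounted at the origin on the work surface. World frame = base frame: x ahead of the robot, y to its left, z up, the work surface at z = 0. Lengths are in m, angles in rad, forces in N, time in s.
With the tool pointing down it reaches from about 0.2 to 0.875 m from the base axis. Payload 3.4 kg.
Tool frame: the origin (TCP) lies midway between the tips of the shut fingers; the grasp point (between the pads) lies 19 mm behind it; z points along the fingers, y is the line along which they close (so a half turn about z gives the same grasp; the last joint's range is limited). The gripper opens to 94 mm and grips with 3 to 60 N. Pads are 16 mm wide; open, the fingers measure 119 mm over their backs; the gripper's body (75 mm by 177 mm) begins 78 mm behind the grasp point.
Start: joints at [-1.345, 0.276, 1.505, -0, 1.361, -0.121], TCP at [0.195, -0.541, 0.205] pointing down, gripper open.
Joint ranges: [-2.89, 2.89], [-0.75, 2.08], [0.22, 2.7], [-1.18, 4.32], [0.11, 2.71], [-2.7, 2.7]. Speed limits (rad/s): [2.57, 2.57, 3.14, 3.14, 3.14, 3.14].

INTERFACE

Orientations are given as a unit quaternion [x, y, z, w].
In Python, from station import robot gives the robot as it stands.
- The arm moves only by the tool step_arm, never from a script. Its argument "moves" is a list of rows, each a list of 7 numbers: the shift along the tool's x, y, z in cm, then the turn, a rotation vector about the tool's x, y, z in rad, then the closure, from 0 (fully open) to 1 (shut). A call has exactly 10 rows; each row shifts and turns the commanded pose from where the row before left it, along the tool's axes as they then stand; what a row does not reach is not made up. A row lasts 1/8 s, in which the tool goes at most 62.5 mm and 10.7 degrees, less where a joint would pass 70% of its speed; a pose out of reach is approached as far as the arm can. A call is refused whole if a number of a shift passes 6.25 or a number of a turn 0.188, either way. A call with a gripper value outside its range is refused whole. The fingers move at their own pace and stop on an object; "newtons" is the grip in N (left out, the last holds). Time passes only in rows, so rows that do not move let the fingers close, or fill a call up. It gives the time, the measured TCP pose, the force and the opening at its end, in the units of the state.
- robot.observe(): the state, without advancing time (a new reading comes with each control period).
- robot.capture(name): name is "scene" or "top" or "wrist"; returns a dict with "image" (420x560x3 uint8, red, green, blue), "intrinsics" (3x3 intrinsics, pixels), "world_to_cam" (4x4, takes a point from world to camera coordinates). Camera axes: x right, y up, looking along -z (the intrinsics and any distortion apply to the point x, -y, -z); pixel columns grow to the right and rows downward; lengths in m; the calibration is good to about 2 mm. A picture is of the moment at which its call begins. There is no depth.
- robot.sign_off(): hands the job in, once; it reports no verdict.
The state is a dict: "t": time; "joint_pos": joint angles; "joint_velocities": joint speeds; "tau": joint torques, N m; "tcp_pos": TCP position; "ee_rot": TCP orientation; "wrist_force": force on the tool from outside, world axes, zero at the start; "ft_torque": the same for the moment, N m; "opening": finger opening in m.
Only numpy, scipy, OpenCV 4.12 (cv2) and the standard library are available. Lean on these libraries where they do the work, as an engineer would, in place of code of your own. Each camera call takes 0.05 s, during which the arm holds its last target. There are 200 camera calls.

## Working session

There is one attempt and no reset: what is moved stays moved. The work goes in short steps, Python scripts to look and compute and a tool call to move; the robot and the scene stay as the last step left them, time stands still between calls to the robot, and variables do not carry over. Pictures are saved under pics/ and viewed, on a budget of 10 in all, crops included, one or two more only if the job needs it, and the job is handed in when it is done.

Besides the shell and the picture viewer there is one more tool, called after ">>>" as name([rows], argument=value, ...), one row to a line, values as JSON. step_arm: Moves the arm, as the interface text tells. Its arguments: {"type":"object","properties":{"moves":{"type":"array"},"newtons":{"type":"number"}},"required":["moves"]}

```bash
mkdir -p pics; ls
cat > h.py <<'E'
import numpy as np, cv2
from station import robot
def snap(cam,name):
    d=robot.capture(cam); cv2.imwrite(f'pics/{name}.png',d['image'][:,:,::-1]); np.savez(f'pics/{name}.npz',K=d['intrinsics'],T=d['world_to_cam'],im=d['image']); return d
def load(name): return np.load(f'pics/{name}.npz')
def ray(d,u,v,key=('K','T')):
    K,T=d[key[0]],d[key[1]]; r=np.linalg.inv(K)@[u,v,1]; r=np.array([r[0],-r[1],-r[2]])
    R=T[:3,:3]; return -R.T@T[:3,3], R.T@r
def onz(d,u,v,z):
    o,r=ray(d,u,v); return o+r*(z-o[2])/r[2]
def tri(rs):
    A=np.zeros((3,3));b=np.zeros(3)
    for o,r in rs:
        r=r/np.linalg.norm(r);P=np.eye(3)-np.outer(r,r);A+=P;b+=P@o
    p=np.linalg.solve(A,b); return p,[np.linalg.norm(np.cross(p-o,r/np.linalg.norm(r))) for o,r in rs]
def proj(d,p):
    c=d['T'][:3,:3]@p+d['T'][:3,3]; q=d['K']@[c[0],-c[1],-c[2]]; return q[:2]/q[2]
E
python3 - <<'E'
from h import *
for c in('scene','top'):
    d=snap(c,c+'0'); print(c,d['intrinsics'].round(1).tolist(), (-d['world_to_cam'][:3,:3].T@d['world_to_cam'][:3,3]).round(3))
a=np.hstack([cv2.imread('pics/top0.png')])
cv2.imwrite('pics/top0v.png',cv2.resize(a,(800,600)));cv2.imwrite('pics/scene0v.png',cv2.resize(cv2.imread('pics/scene0.png'),(800,600)))
print(robot.observe())
E
```

```text
pics
scene [[445.3, 0.0, 276.6], [0.0, 445.3, 207.1], [0.0, 0.0, 1.0]] [ 1.136 -0.427  0.723]
top [[415.7, 0.0, 278.0], [0.0, 415.7, 216.6], [0.0, 0.0, 1.0]] [0.479 0.01  0.974]
{'t': 0.1, 'joint_pos': array([-1.34503611e+00,  2.76528068e-01,  1.50595132e+00, -3.38907451e-05,
        1.36073288e+00, -1.21029309e-01]), 'joint_velocities': array([-0.00092295, -0.00227741, -0.00403222,  0.00116383, -0.00165893,
       -0.00044806]), 'tau': array([ 2.20221387e-03, -4.05453479e+01, -2.37780923e+01,  7.04700616e-02,
        2.98477337e-02, -5.28585474e-05]), 'tcp_pos': array([ 0.19528576, -0.54029305,  0.20471537]), 'ee_rot': array([ 9.85003820e-01,  1.72530632e-01, -5.89336547e-05, -8.07826344e-04]), 'wrist_force': array([-0.8183299 , -0.09905728, -0.8036709 ]), 'ft_torque': array([-0.06352242,  0.0583214 ,  0.00477919]), 'opening': 0.09393541858344923}
```

View pics/top0v.png

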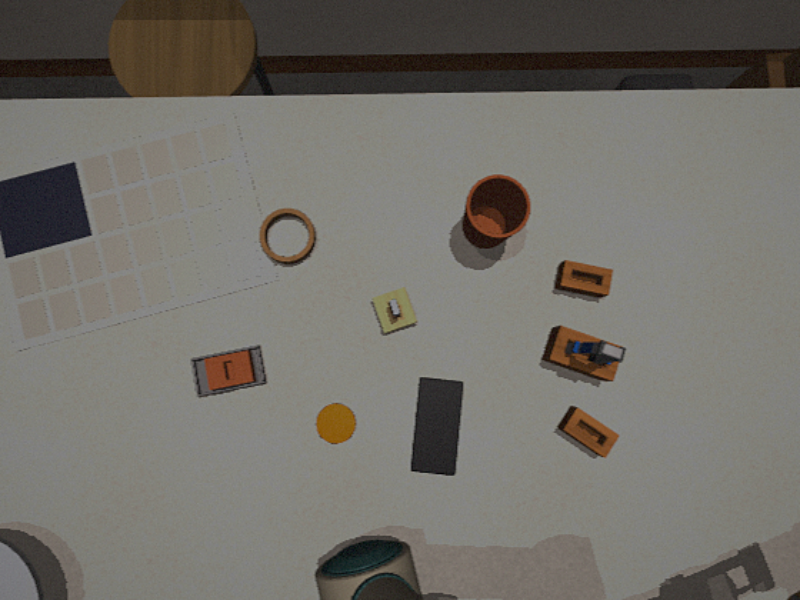

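View pics/scene0v.png

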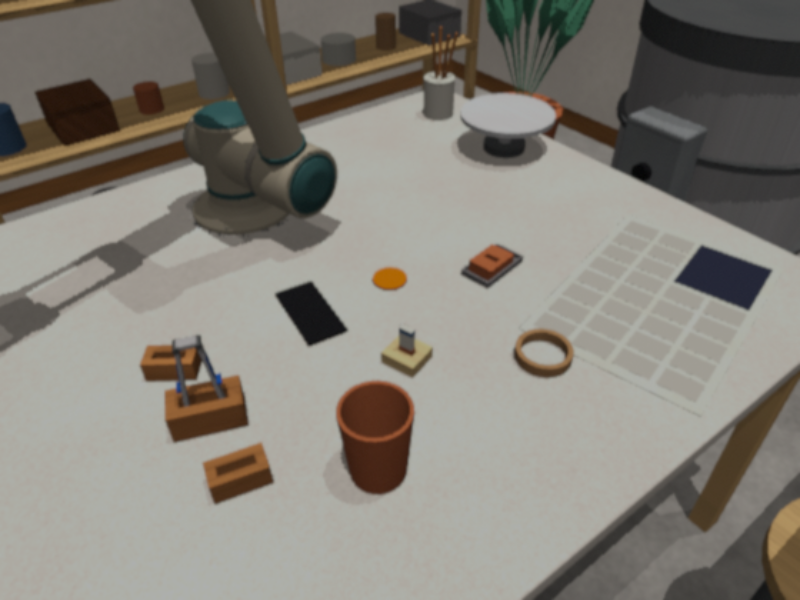

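Top view (x1.43): tong stand with the tongs at (583,354), tongs' head at (607,352). Similar orange stands lie at (585,278) and (589,432); they are smaller and empty. The tile and drying stand are at (394,311), the tray at (229,370). By the description I choose the big stand at (583,354). Next I measure it by masks and check it in a close crop.

Run:
```python
from h import *
s=800/560
T,S=load('top0'),load('scene0')
def t2(n,a,b):
    p,e=tri([ray(T,a[0]/s,a[1]/s),ray(S,b[0]/s,b[1]/s)]); print(n,p.round(4),np.round(e,4))
t2('head',(609,352),(186,342)); t2('tiletop',(395,302),(407,328))
t2('pot rim',(497,206),(376,412)); t2('block top slot',(228,371),(491,257))
for nm,d in(('top',T),('scene',S)):
    h=cv2.cvtColor(d['im'],cv2.COLOR_RGB2HSV)
    for n,lo,hi in(('or',(3,120,60),(17,255,255)),('yel',(22,50,80),(33,255,255))):
        m=cv2.morphologyEx(cv2.inRange(h,lo,hi),cv2.MORPH_CLOSE,np.ones((5,5)))
        c,_=cv2.findContours(m,0,2)
        for k in c:
            if cv2.contourArea(k)>150:
                (u,v),wh,a=cv2.minAreaRect(k); print(nm,n,np.round([u*s,v*s,wh[0],wh[1],a],1), 'z0',onz(d,u,v,0).round(3)[:2],'z.05',onz(d,u,v,.05).round(3)[:2],h[int(v),int(u)])
a=cv2.resize(T['im'][215:285,365:455,::-1],(800,600),interpolation=2); b=cv2.resize(S['im'][225:315,90:210,::-1],(800,600),interpolation=2)
cv2.imwrite('pics/crop.png',np.hstack([cv2.resize(a,(400,300)),cv2.resize(b,(400,300))]))
d=snap('wrist','w0'); print('wrist',d['intrinsics'][0,0]); o=-d['world_to_cam'][:3,:3].T@d['world_to_cam'][:3,3]; print(o, d['world_to_cam'][:3,:3].round(2).tolist())
```

```text
head [ 0.4945 -0.2974  0.1514] [0.0014 0.0014]
tiletop [ 0.5792 -0.0024  0.0713] [0.0013 0.0013]
pot rim [ 0.7143 -0.1547  0.118 ] [0.0002 0.0002]
block top slot [0.4806 0.2653 0.024 ] [0.0001 0.0001]
top or [590.3 432.   35.9  18.7  34.4] z0 [ 0.369 -0.315] z.05 [ 0.375 -0.298] [ 14 149  70]
top or [228.6 369.4  22.4  32.   78.7] z0 [0.483 0.271] z.05 [0.483 0.257] [ 10 173 125]
top or [585.8 352.6  46.8  25.   18.4] z0 [ 0.498 -0.314] z.05 [ 0.497 -0.297] [116 195  47]
top or [585.7 277.   34.2  18.1  11.8] z0 [ 0.623 -0.321] z.05 [ 0.616 -0.304] [17 87 41]
top or [286.4 234.3  36.   37.   90. ] z0 [0.705 0.176] z.05 [0.693 0.168] [120   2 134]
top or [497.6 205.6  44.3  43.4  26.6] z0 [ 0.748 -0.178] z.05 [ 0.734 -0.169] [ 10 179  37]
top or [180.7  47.9  67.  101.   90. ] z0 [1.034 0.356] z.05 [1.005 0.338] [ 13 119  86]
top yel [393.8 309.2  25.9  25.   71.6] z0 [0.576 0.   ] z.05 [0.571 0.001] [116  11 156]
scene or [782.9 567.1  44.   22.   90. ] z0 [1.107 0.141] z.05 [1.109 0.101] [ 17 125 106]
scene or [237.3 472.3  28.3  43.5  70.8] z0 [ 0.603 -0.308] z.05 [ 0.64  -0.316] [
[... 836 characters left out ...]
] [ 18 130  90]
scene or [ 99.7 116.8  27.7 151.9  72.5] z0 [-0.653 -0.106] z.05 [-0.529 -0.128] [  9 172  40]
scene or [386.8  44.   15.9  48.8  75.3] z0 [-0.627  0.835] z.05 [-0.505  0.748] [ 14 138  59]
scene or [404.8  57.7  69.3 164.1  83.1] z0 [-0.487  0.804] z.05 [-0.375  0.719] [ 18 118 158]
scene or [272.7  40.   57.3   7.4  82.9] z0 [-0.907  0.557] z.05 [-0.766  0.489] [ 17 126  85]
scene or [50.   8.6 12.  70.  90. ] z0 [-1.799  0.051] z.05 [-1.596  0.018] [ 17 127  76]
scene yel [407.  349.6  30.   19.2  26.6] z0 [0.558 0.012] z.05 [ 0.598 -0.018] [10 99 77]
wrist 313.246025930343
[ 0.25916944 -0.51629705  0.38382999] [[0.34, -0.94, -0.0], [0.91, 0.33, -0.24], [0.22, 0.08, 0.97]]
```

View pics/crop.png

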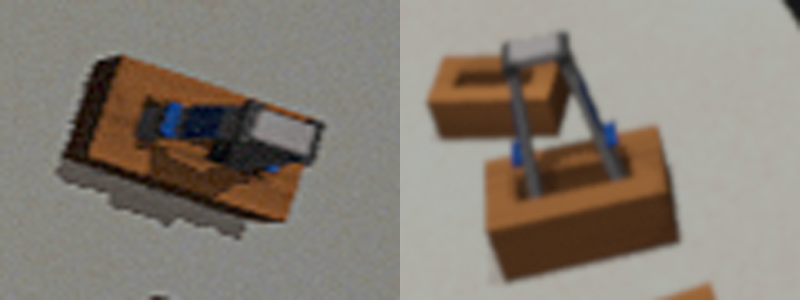

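Crop: the tongs (grey head, blue rests) stand in the large stand, its long axis turned about 18°. The choice holds. The tongs' head triangulates to (0.494,-0.297,0.151) against 0.158 by the text. I set out above it.

```bash
cat >> h.py <<'E'
from scipy.spatial.transform import Rotation as Ro
def plan(pos,ydir,n,at=None):
    """identical row (cm, rad) x n taking the tool (down) to pos with its y along +-ydir"""
    s=robot.observe(); R=Ro.from_quat(s['ee_rot']).as_matrix(); p=s['tcp_pos'] if at is None else np.array(at)
    yd=np.array(ydir)/np.linalg.norm(ydir); best=None
    ang=lambda v: np.arctan2(v[1],v[0])
    th=(ang(yd)-ang(R[:2,1])+np.pi/2)%np.pi-np.pi/2
    w=-th # about tool z (down)
    d=R.T@(np.array(pos)-p); M=sum(Ro.from_euler('z',w/n*k).as_matrix()[:2,:2] for k in range(n))
    a=np.linalg.solve(M,d[:2]); print('row cm',(a*100).round(3),round(d[2]*100/n,3),'turn',round(w/n,4),'x',n,'| tilt',np.degrees(np.arccos(-R[2,2])).round(2),'total tool',(d*100).round(2),'turn',round(w,3), 'F',s['wrist_force'].round(1),'open',round(s['opening'],4),'tcp',p.round(4),'t',s['t'])
E
python3 - <<'E'
from h import *
plan((.4945,-.297,.28),(.31,.95),8)
E
```

```text
row cm [ 3.978 -2.877] -0.937 turn 0.0828 x 8 | tilt 0.07 total tool [ 36.41 -12.73  -7.49] turn 0.662 F [-0.9 -0.5 -0.4] open 0.0939 tcp [ 0.1954 -0.5404  0.2048] t 0.15
```

>>> step_arm([
  [3.98, -2.88, -0.94, 0, 0, 0.083, 0],
  [3.98, -2.88, -0.94, 0, 0, 0.083, 0],
  [3.98, -2.88, -0.94, 0, 0, 0.083, 0],
  [3.98, -2.88, -0.94, 0, 0, 0.083, 0],
  [3.98, -2.88, -0.94, 0, 0, 0.083, 0],
  [3.98, -2.88, -0.94, 0, 0, 0.083, 0],
  [3.98, -2.88, -0.94, 0, 0, 0.083, 0],
  [3.98, -2.88, -0.94, 0, 0, 0.083, 0],
  [0, 0, 0, 0, 0, 0, 0],
  [0, 0, 0, 0, 0, 0, 0],
], newtons=10)

```text
t: 1.4
tcp_pos: [0.4942, -0.2972, 0.28]
ee_rot: [0.988, -0.158, -0.001, -0.0]
wrist_force: [0.6, 0.4, 0.3]
opening: 0.0937
```

Run:
```python
from h import *
snap('wrist','w1'); d=load('w1'); cv2.imwrite('pics/w1v.png',cv2.resize(d['im'][:,:,::-1],(800,600)))
plan((.4945,-.297,.28),(.31,.95),8)
print(proj(d,[.4945,-.297,.158])*800/560, proj(d,[.4945,-.297,.05])*800/560)
```

```text
row cm [ 0.007 -0.009] 0.001 turn -0.0002 x 8 | tilt 0.1 total tool [ 0.05 -0.07  0.01] turn -0.002 F [-0.1  0.  -0.6] open 0.0941 tcp [ 0.4938 -0.2975  0.2801] t 1.45
[403.24505827 290.30567003] [403.00992413 264.65514619]
```

View pics/w1v.png

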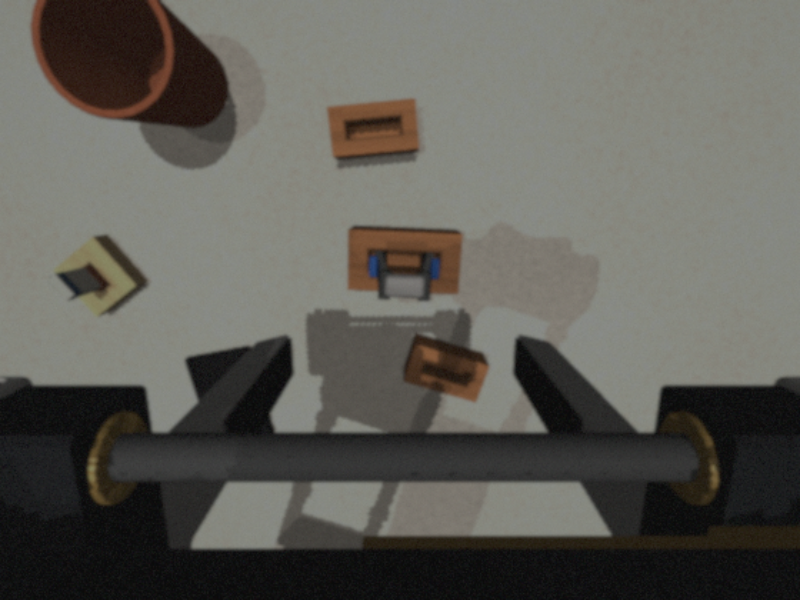

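Wrist view (x1.43): the tongs' head is at (406,287), level in the picture, and the stand spans (350..462, 228..294). It is the biggest of the three stands.

Run:
```python
from h import *
d=load('w1'); s=800/560; im=d['im']; h=cv2.cvtColor(im,cv2.COLOR_RGB2HSV)
# head: bright low-sat blob in window ; stand: orange ; rests: blue
win=np.zeros(im.shape[:2],np.uint8); win[150:215,235:335]=255
def blob(lo,hi,n,close=1):
    m=cv2.morphologyEx(cv2.inRange(h,lo,hi)&win,cv2.MORPH_CLOSE,np.ones((close,close)))
    out=[]
    for k in cv2.findContours(m,0,1)[0]:
        if cv2.contourArea(k)>15:
            r=cv2.minAreaRect(k); print(n,np.round([r[0][0]*s,r[0][1]*s],1),np.round(r[1],1),round(r[2],1),cv2.contourArea(k)); out.append((k,r))
    return out
st=blob((3,90,40),(17,255,255),'stand',9)
hd=blob((0,0,105),(180,60,255),'head'); bl=blob((105,120,40),(130,255,255),'blue')
print(im[200,284],im[200,275:295,0])
# Stand top corners at z=.05
k,r=max(st,key=lambda q:cv2.contourArea(q[0]))
c=np.array([onz(d,*p,.05)[:2] for p in cv2.boxPoints(r)]); print(c.round(4), c.mean(0).round(4),[np.linalg.norm(c[i]-c[i-1]).round(4) for i in range(4)])
e=[c[i]-c[i-1] for i in range(4)]; e=max(e,key=np.linalg.norm); print('ydir',e/np.linalg.norm(e))
```

```text
stand [403.6 259.5] [78.4 43.2] 2.2 2329.0
head [406.4 260. ] [64. 99.] 90.0 6336.0
blue [433.6 267.9] [13.  5.] 90.0 49.0
blue [373.6 265.7] [12.  5.] 90.0 57.5
[119 117 113] [115 116 118 116 118 120 118 121 116 119 119 118 116 118 118 116 122 119
 117 114]
[[ 0.4898 -0.2397]
 [ 0.5429 -0.2612]
 [ 0.5076 -0.3564]
 [ 0.4532 -0.3381]] [ 0.4984 -0.2989] [np.float64(0.105), np.float64(0.0573), np.float64(0.1015), np.float64(0.0574)]
ydir [0.34892631 0.93715016]
```

Run:
```python
from h import *
d=load('w1'); s=800/560
print('rests',onz(d,403.6/s,266.8/s,.0745),'head',onz(d,406/s,286.5/s,.158))
W=load('w0');T=load('top0')
p=tri([ray(d,406/s,286.5/s),ray(T,609/s,352/s)]);print('head tri',p)
plan((.4975,-.2985,.089),(.349,.937),4)
```

```text
rests [ 0.49641196 -0.2981294   0.0745    ] head [ 0.49645664 -0.29963719  0.158     ]
head tri (array([ 0.4945581 , -0.29858207,  0.14572275]), [np.float64(0.000719322511305818), np.float64(0.0007193225113059499)])
row cm [ 0.104 -0.008] 4.777 turn 0.0098 x 4 | tilt 0.1 total tool [ 0.42 -0.03 19.11] turn 0.039 F [-0.1  0.  -0.6] open 0.0941 tcp [ 0.4938 -0.2975  0.2801] t 1.45
```

>>> step_arm([
  [0.37, -0.03, 1.5, 0, 0, 0.039, 0],
  [0, 0, 3.8, 0, 0, 0, 0],
  [0, 0, 3.8, 0, 0, 0, 0.1],
  [0, 0, 3.8, 0, 0, 0, 0.2],
  [0, 0, 3.2, 0, 0, 0, 0.3],
  [0, 0, 2.0, 0, 0, 0, 0.35],
  [0, 0, 1.0, 0, 0, 0, 0.42],
  [0, 0, 0, 0, 0, 0, 0.5],
  [0, 0, 0, 0, 0, 0, 0.56],
  [0, 0, 0, 0, 0, 0, 0.56],
], newtons=10)

```text
t: 2.7
tcp_pos: [0.4989, -0.2986, 0.0905]
ee_rot: [0.984, -0.177, 0.001, 0.0]
wrist_force: [-0.0, 0.1, -0.8]
opening: 0.0415
```

Run:
```python
from h import *
snap('scene','s2');d=load('s2'); cv2.imwrite('pics/s2v.png',cv2.resize(d['im'][210:320,90:240,::-1],(750,550),interpolation=2))
plan((.4975,-.2985,.089),(.349,.937),4)
```

```text
row cm [-0.03   0.013] 0.035 turn 0.0001 x 4 | tilt 0.08 total tool [-0.12  0.05  0.14] turn 0.0 F [ 0.1  0.7 -0.4] open 0.0413 tcp [ 0.4988 -0.2984  0.0904] t 2.75
```

>>> step_arm([
  [0, 0, -0.3, 0, 0, 0, 0.56],
  [0, 0, -0.7, 0, 0, 0, 0.56],
  [0, 0, -1, 0, 0, 0, 0.56],
  [0, 0, -1.5, 0, 0, 0, 0.56],
  [0, 0, -2, 0, 0, 0, 0.56],
  [0, 0, -2, 0, 0, 0, 0.56],
  [0, 0, -2, 0, 0, 0, 0.56],
  [0, 0, -1.5, 0, 0, 0, 0.56],
  [0, 0, 0, 0, 0, 0, 0.56],
  [0, 0, 0, 0, 0, 0, 0.56],
])

```text
t: 4.0
tcp_pos: [0.4981, -0.2979, 0.1991]
ee_rot: [0.984, -0.177, -0.001, -0.0]
wrist_force: [-0.7, -0.2, -1.5]
opening: 0.0412
```

Run:
```python
from h import *
d=snap('scene','s3');d=load('s3'); a=cv2.resize(d['im'][150:320,60:240,::-1],(400,378),interpolation=2)
snap('wrist','w3'); b=cv2.resize(load('w3')['im'][:,:,::-1],(400,300)); b=cv2.copyMakeBorder(b,0,78,0,0,0)
cv2.imwrite('pics/s3v.png',np.hstack([a,b]))
plan((.531,-.016,.2),(-.28,.96),7)
```

```text
row cm [ 0.143 -4.119] -0.014 turn -0.0914 x 7 | tilt 0.11 total tool [ -6.73 -27.56  -0.1 ] turn -0.64 F [-0.9  0.1 -1.2] open 0.0415 tcp [ 0.498  -0.2978  0.1988] t 4.1
```

View pics/s3v.png

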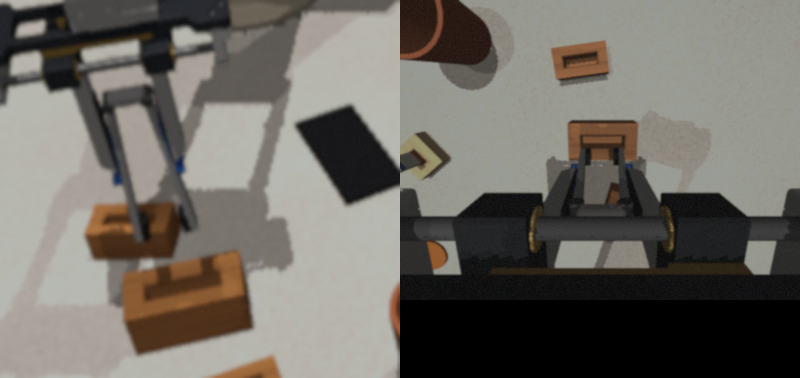

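The tongs hang upright in the fingers, clear of the stand (left half: tips at (140,235) and (190,225)). The rests are still just below the fingertips. Now on to the tile.

>>> step_arm([
  [0.14, -4.12, 0, 0, 0, -0.0914, 0.56],
  [0.14, -4.12, 0, 0, 0, -0.0914, 0.56],
  [0.14, -4.12, 0, 0, 0, -0.0914, 0.56],
  [0.14, -4.12, 0, 0, 0, -0.0914, 0.56],
  [0.14, -4.12, 0, 0, 0, -0.0914, 0.56],
  [0.14, -4.12, 0, 0, 0, -0.0914, 0.56],
  [0.14, -4.12, 0, 0, 0, -0.0914, 0.56],
  [0, 0, 0, 0, 0, 0, 0.56],
  [0, 0, 0, 0, 0, 0, 0.56],
  [0, 0, 0, 0, 0, 0, 0.56],
])

```text
t: 5.35
tcp_pos: [0.5315, -0.0174, 0.1994]
ee_rot: [0.99, 0.141, -0.0, 0.0]
wrist_force: [-0.3, 0.0, -1.5]
opening: 0.0416
```

Run:
```python
from h import *
snap('wrist','w4'); d=load('w4'); a=cv2.resize(d['im'][90:300,140:420,::-1],(800,600),interpolation=2)
cv2.imwrite('pics/w4v.png',a)
plan((.531,-.016,.2),(-.28,.96),7)
o=robot.observe()['tcp_pos']
for z in(-.082,): print('tips expected px in crop',(proj(d,o+[0,0,z])-[140,90])*800/280)
print((proj(d,np.array([.579,-.002,.068]))-[140,90])*800/280)
```

```text
row cm [-0.001 -0.022] -0.008 turn -0.0003 x 7 | tilt 0.03 total tool [-0.01 -0.15 -0.06] turn -0.002 F [-0.  -0.5 -0.7] open 0.0414 tcp [ 0.5315 -0.0174  0.1994] t 5.4
tips expected px in crop [408.70888228 355.32201718]
[403.27295678 177.51537221]
```

View pics/w4v.png

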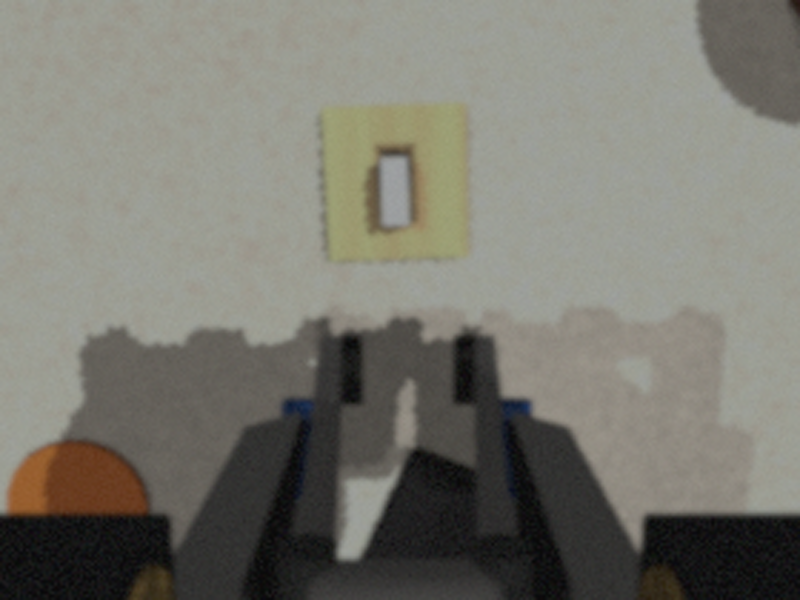

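Close view: the tile's top is at crop (396,190), square with the tongs to about 1°. The tips' middle is at (408,340). Now the position from two views.

Run:
```python
from h import *
d=load('w4'); h=cv2.cvtColor(d['im'],cv2.COLOR_RGB2HSV); s=800/560
y=cv2.morphologyEx(cv2.inRange(h,(20,50,80),(35,255,255)),cv2.MORPH_CLOSE,np.ones((15,15)))
k=max(cv2.findContours(y,0,1)[0],key=cv2.contourArea); r=cv2.minAreaRect(k)
c=np.array([onz(d,*p,.022)[:2] for p in cv2.boxPoints(r)]); e=[c[i]-c[i-1] for i in range(4)]; print('dry',c.mean(0).round(4),[np.linalg.norm(q).round(4) for q in e],[ (q/np.linalg.norm(q)).round(3).tolist() for q in e],r[2])
w=np.zeros_like(y); w[135:180,262:296]=255
m=cv2.inRange(h,(0,0,120),(180,60,255))&w
k=max(cv2.findContours(m,0,1)[0],key=cv2.contourArea); r=cv2.minAreaRect(k); print('tile px',r)
c=np.array([onz(d,*p,.068)[:2] for p in cv2.boxPoints(r)]);print('tile',c.mean(0).round(4),[np.linalg.norm(c[i]-c[i-1]).round(4) for i in range(4)])
p=tri([ray(d,*r[0]),ray(load('scene0'),407/s,329/s)]); print('tri',p)
plan((*c.mean(0),.128),(-.28,.96),1)
```

```text
dry [5.739e-01 3.000e-04] [np.float64(0.0598), np.float64(0.055), np.float64(0.0598), np.float64(0.0573)] [[0.967, 0.256], [0.277, -0.961], [-0.956, -0.292], [-0.277, 0.961]] 90.0
tile px ((277.74810791015625, 156.9626007080078), (24.469432830810547, 10.486900329589844), 87.1375961303711)
tile [ 5.735e-01 -1.000e-04] [np.float64(0.0237), np.float64(0.0102), np.float64(0.0237), np.float64(0.0104)]
tri (array([5.73406097e-01, 5.20613636e-05, 6.34003134e-02]), [np.float64(0.00024167204114651497), np.float64(0.00024167204114647396)])
row cm [ 4.515 -0.497] 7.141 turn -0.002 x 1 | tilt 0.03 total tool [ 4.51 -0.5   7.14] turn -0.002 F [-0.  -0.5 -0.7] open 0.0414 tcp [ 0.5315 -0.0174  0.1994] t 5.4
```

>>> step_arm([
  [1.5, -0.17, 0, 0, 0, 0, 0.56],
  [1.5, -0.17, 0, 0, 0, 0, 0.56],
  [1.5, -0.16, 0, 0, 0, 0, 0.56],
  [0, 0, 0, 0, 0, 0, 0.56],
  [0, 0, 1.5, 0, 0, 0, 0.56],
  [0, 0, 1.5, 0, 0, 0, 0.56],
  [0, 0, 1.5, 0, 0, 0, 0.56],
  [0, 0, 1.5, 0, 0, 0, 0.56],
  [0, 0, 1.2, 0, 0, 0, 0.56],
  [0, 0, 0, 0, 0, 0, 0.56],
])

```text
t: 6.65
tcp_pos: [0.5723, 0.0011, 0.1264]
ee_rot: [0.99, 0.141, -0.001, -0.0]
wrist_force: [-0.3, 0.2, -0.7]
opening: 0.0418
```

Run:
```python
from h import *
snap('wrist','w5'); d=load('w5'); a=cv2.resize(d['im'][90:300,140:420,::-1],(400,300),interpolation=2)
snap('scene','s5'); b=cv2.resize(load('s5')['im'][130:270,220:360,::-1],(400,300*4//3),interpolation=2)
cv2.imwrite('pics/w5v.png',np.hstack([cv2.copyMakeBorder(a,0,100,0,0,0),b]))
plan((.5735,-.0001,.127),(-.277,.961),1)
```

```text
row cm [-0.026  0.11 ] 0.08 turn 0.003 x 1 | tilt 0.03 total tool [-0.03  0.11  0.08] turn 0.003 F [-1.   0.1 -0.1] open 0.0416 tcp [0.5734 0.001  0.1278] t 6.75
```

View pics/w5v.png

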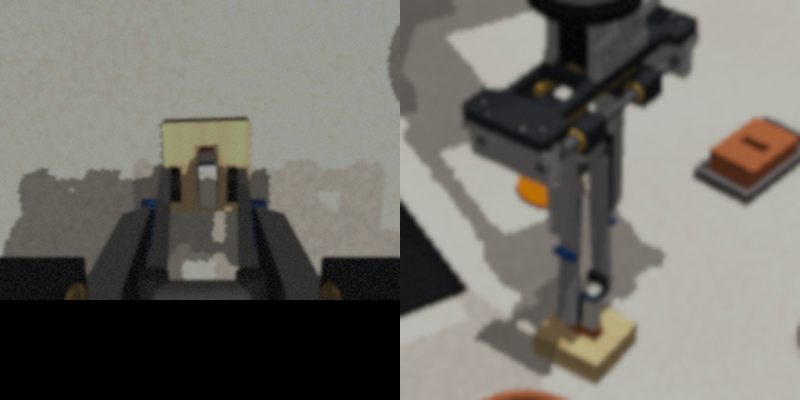

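The tips flank the tile's upper part, tile centred to about 1 mm (left half: tile at (206,175), tips at 180 and 231). Squeezing.

>>> step_arm([
  [0, 0.1, 0, 0, 0, 0, 0.57],
  [0, 0, 0, 0, 0, 0, 0.585],
  [0, 0, 0, 0, 0, 0, 0.6],
  [0, 0, 0, 0, 0, 0, 0.615],
  [0, 0, 0, 0, 0, 0, 0.63],
  [0, 0, 0, 0, 0, 0, 0.645],
  [0, 0, 0, 0, 0, 0, 0.7],
  [0, 0, 0, 0, 0, 0, 0.8],
  [0, 0, 0, 0, 0, 0, 1],
  [0, 0, 0, 0, 0, 0, 1],
], newtons=15)

```text
t: 8.0
tcp_pos: [0.5734, 0.0001, 0.1276]
ee_rot: [0.99, 0.141, -0.0, 0.0]
wrist_force: [-1.0, 0.6, -1.3]
opening: 0.0337
```

>>> step_arm([
  [0, 0, 0, 0, 0, 0, 1],
  [0, 0, 0, 0, 0, 0, 1],
  [0, 0, 0, 0, 0, 0, 1],
  [0, 0, -0.3, 0, 0, 0, 1],
  [0, 0, -0.7, 0, 0, 0, 1],
  [0, 0, -1, 0, 0, 0, 1],
  [0, 0, -1.5, 0, 0, 0, 1],
  [0, 0, -1.5, 0, 0, 0, 1],
  [0, 0, 0, 0, 0, 0, 1],
  [0, 0, 0, 0, 0, 0, 1],
], newtons=38)

```text
t: 9.25
tcp_pos: [0.5732, 0.0002, 0.1776]
ee_rot: [0.99, 0.141, -0.0, 0.0]
wrist_force: [-0.4, 0.4, -2.0]
opening: 0.0335
```

Run:
```python
from h import *
snap('wrist','w6'); d=load('w6'); a=cv2.resize(d['im'][90:300,140:420,::-1],(400,300),interpolation=2)
snap('scene','s6'); b=cv2.resize(load('s6')['im'][130:270,220:360,::-1],(400,300*4//3),interpolation=2)
cv2.imwrite('pics/w6v.png',np.hstack([cv2.copyMakeBorder(a,0,100,0,0,0),b]))
# tray: grey+orange block in top & scene
s=800/560
T=load('top0');h=cv2.cvtColor(T['im'],cv2.COLOR_RGB2HSV)
c=T['im'][235:285,125:195]; cv2.imwrite('pics/tray.png',np.hstack([cv2.resize(c[:,:,::-1],(420,300),interpolation=2),cv2.resize(load('scene0')['im'][160:210,315:375,::-1],(360,300),interpolation=2)]))
plan((.5735,-.0001,.127),(-.277,.961),1)
```

```text
row cm [0.055 0.047] 5.005 turn 0.003 x 1 | tilt 0.08 total tool [0.05 0.05 5.01] turn 0.003 F [-0.   0.3 -1.8] open 0.0337 tcp [5.729e-01 2.000e-04 1.771e-01] t 9.35
```

View pics/w6v.png

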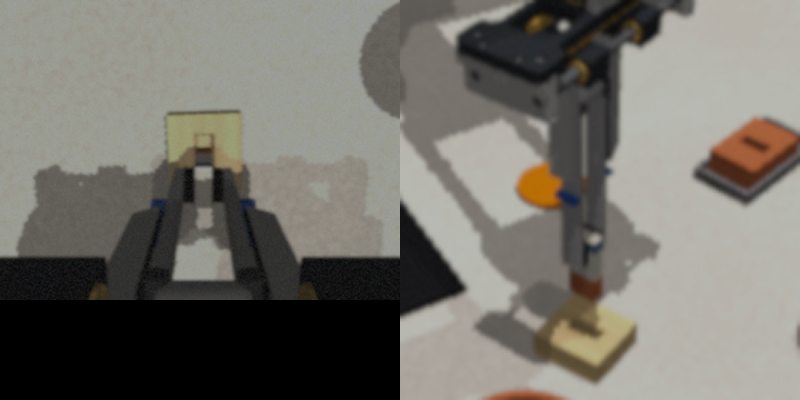

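The tile is held and clear of the stand (foot at about (585,285) right half). Next above the tray, standing off to look at the block.

Run:
```python
from h import *
plan((.422,.255,.2),(-.18,.98),8)
```

```text
row cm [-1.08  -3.543] -0.284 turn 0.0127 x 8 | tilt 0.08 total tool [ -7.36 -28.69  -2.27] turn 0.102 F [-0.   0.3 -1.8] open 0.0337 tcp [5.729e-01 2.000e-04 1.771e-01] t 9.35
```

>>> step_arm([
  [-1.08, -3.54, -0.28, 0, 0, 0.0127, 1],
  [-1.08, -3.54, -0.28, 0, 0, 0.0127, 1],
  [-1.08, -3.54, -0.28, 0, 0, 0.0127, 1],
  [-1.08, -3.54, -0.28, 0, 0, 0.0127, 1],
  [-1.08, -3.54, -0.28, 0, 0, 0.0127, 1],
  [-1.08, -3.54, -0.28, 0, 0, 0.0127, 1],
  [-1.08, -3.54, -0.28, 0, 0, 0.0127, 1],
  [-1.08, -3.54, -0.28, 0, 0, 0.0127, 1],
  [0, 0, 0, 0, 0, 0, 1],
  [0, 0, 0, 0, 0, 0, 1],
])

```text
t: 10.6
tcp_pos: [0.4224, 0.2543, 0.1996]
ee_rot: [0.996, 0.091, -0.0, 0.001]
wrist_force: [0.1, -0.8, -2.0]
opening: 0.0336
```

Run:
```python
from h import *
snap('wrist','w7'); d=load('w7'); cv2.imwrite('pics/w7v.png',cv2.resize(d['im'][60:270,140:420,::-1],(800,600),interpolation=2))
plan((.422,.255,.2),(-.18,.98),8)
o=robot.observe()['tcp_pos']; print('foot exp crop px',(proj(d,o+[0,0,-.1197])-[140,60])*800/280)
```

```text
row cm [-0.006 -0.014] -0.004 turn 0.0 x 8 | tilt 0.06 total tool [-0.05 -0.11 -0.03] turn 0.0 F [-0.3  0.4 -0.7] open 0.0336 tcp [0.4227 0.254  0.1997] t 10.65
foot exp crop px [408.78352906 412.38446772]
```

View pics/w7v.png

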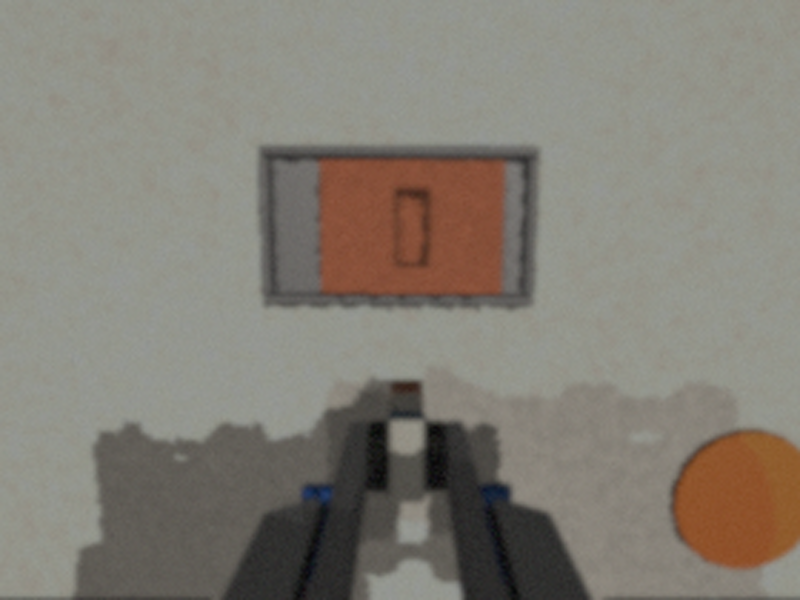

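The slot shows at crop (412,228), square with the tongs; the block lies right of the tray's middle. The tile's foot front edge is at (405,382).

Run:
```python
from h import *
d=load('w7'); im=d['im']; h=cv2.cvtColor(im,cv2.COLOR_RGB2HSV); f=.35
g=lambda u,v:(140+u*f,60+v*f)
m=cv2.inRange(h,(0,100,60),(17,255,255)); m[:105]=0; m[170:]=0; m[:,:245]=0;m[:,325:]=0
k=max(cv2.findContours(cv2.morphologyEx(m,3,np.ones((9,9))),0,1)[0],key=cv2.contourArea); r=cv2.minAreaRect(k)
c=np.array([onz(d,*p,.028)[:2] for p in cv2.boxPoints(r)]); e=[c[i]-c[i-1] for i in range(4)]
print('block',c.mean(0).round(4),[np.linalg.norm(q).round(4) for q in e],[(q/np.linalg.norm(q)).round(3).tolist() for q in e],r[2])
# slot: dark outline in the block
v=im[:,:,0].astype(np.uint8); box=cv2.erode(cv2.fillPoly(np.zeros_like(v),[k],255),np.ones((7,7)))
dk=cv2.inRange(v,0,int(np.median(v[box>0])*.8))&box
p=cv2.findNonZero(dk); r=cv2.minAreaRect(p); print(len(p),r)
c=np.array([onz(d,*q,.028)[:2] for q in cv2.boxPoints(r)]); print('slot',c.mean(0).round(4),[np.linalg.norm(c[i]-c[i-1]).round(4) for i in range(4)])
print('slot by eye',onz(d,*g(412,228),.028).round(4))
S=load('scene0');s=800/560
print('tri slot',tri([ray(d,*r[0]),ray(S,491/s,257.5/s)]))
tc=[onz(d,*g(u,w),.0)[:2] for u,w in((262,147),(538,148),(266,304),(531,303))]
tr=[onz(d,*g(u,w),.014)[:2] for u,w in((262,147),(538,148),(266,304),(531,303))]
print('tray mid',np.mean(tr,0), 'sizes',[np.linalg.norm(tr[0]-tr[1]),np.linalg.norm(tr[0]-tr[2])],'ydir',(tr[0]-tr[1])/np.linalg.norm(tr[0]-tr[1]),(tc[2]-tc[3])/np.linalg.norm(tc[2]-tc[3]))
s0=robot.observe();R=Ro.from_quat(s0['ee_rot']).as_matrix();o=s0['tcp_pos']
ft=onz(d,*g(405.5,382),o[2]-.1197); print('foot front rel tool mm',((ft-o)@R*1000).round(1))
tp=onz(d,*g(406,422),o[2]-.0597); print('tile top front edge rel',((tp-o)@R*1000).round(1)); print('tool y',R[:,1])
```

```text
block [0.4832 0.2644] [np.float64(0.07), np.float64(0.0501), np.float64(0.0676), np.float64(0.0501)] [[-0.18, 0.984], [0.987, 0.158], [0.18, -0.984], [-0.979, -0.205]] -0.0
120 ((284.0, 139.0), (26.0, 12.0), 90.0)
slot [0.4831 0.2638] [np.float64(0.0277), np.float64(0.013), np.float64(0.0277), np.float64(0.0132)]
slot by eye [0.4824 0.2635 0.028 ]
tri slot (array([0.48294521, 0.26357446, 0.02492558]), [np.float64(0.00032633773649979746), np.float64(0.0003263377364997708)])
tray mid [0.48160749 0.26833091] sizes [np.float64(0.10756735332330458), np.float64(0.06092770536065828)] ydir [-0.17701794  0.98420762] [-0.18384447  0.98295535]
foot front rel tool mm [ 10.6  -1.2 119.7]
tile top front edge rel [11.  -1.1 59.7]
tool y [ 1.80689946e-01 -9.83539708e-01  8.86203334e-04]
```

Run:
```python
from h import *
plan((.4843,.2629,.156),(-.18,.984),1)
```

```text
row cm [6.226 0.233] 4.364 turn 0.0008 x 1 | tilt 0.06 total tool [6.23 0.23 4.36] turn 0.001 F [-0.3  0.4 -0.7] open 0.0336 tcp [0.4227 0.254  0.1997] t 10.65
```

>>> step_arm([
  [1.5, 0.06, 0, 0, 0, 0, 1],
  [1.6, 0.06, 0, 0, 0, 0, 1],
  [1.6, 0.06, 0, 0, 0, 0, 1],
  [1.53, 0.05, 0, 0, 0, 0, 1],
  [0, 0, 0.8, 0, 0, 0, 1],
  [0, 0, 1.2, 0, 0, 0, 1],
  [0, 0, 1.2, 0, 0, 0, 1],
  [0, 0, 0.8, 0, 0, 0, 1],
  [0, 0, 0.36, 0, 0, 0, 1],
  [0, 0, 0, 0, 0, 0, 1],
])

```text
t: 11.9
tcp_pos: [0.484, 0.2637, 0.1563]
ee_rot: [0.996, 0.091, -0.0, 0.0]
wrist_force: [0.7, 0.7, -0.6]
opening: 0.0341
```

Run:
```python
from h import *
snap('wrist','w8'); d=load('w8'); cv2.imwrite('pics/w8v.png',cv2.resize(d['im'][90:240,180:380,::-1],(800,600),interpolation=2))
for i in range(4): plan((.4843,.2629,.156),(-.18,.984),1)
```

```text
row cm [-0.012  0.085] 0.064 turn 0.0011 x 1 | tilt 0.03 total tool [-0.01  0.09  0.06] turn 0.001 F [-0.  -0.3 -1.8] open 0.0333 tcp [0.4843 0.2638 0.1566] t 11.95
row cm [-0.012  0.085] 0.064 turn 0.0011 x 1 | tilt 0.03 total tool [-0.01  0.09  0.06] turn 0.001 F [-0.  -0.3 -1.8] open 0.0333 tcp [0.4843 0.2638 0.1566] t 11.95
row cm [-0.012  0.085] 0.064 turn 0.0011 x 1 | tilt 0.03 total tool [-0.01  0.09  0.06] turn 0.001 F [-0.  -0.3 -1.8] open 0.0333 tcp [0.4843 0.2638 0.1566] t 11.95
row cm [-0.012  0.085] 0.064 turn 0.0011 x 1 | tilt 0.03 total tool [-0.01  0.09  0.06] turn 0.001 F [-0.  -0.3 -1.8] open 0.0333 tcp [0.4843 0.2638 0.1566] t 11.95
```

View pics/w8v.png

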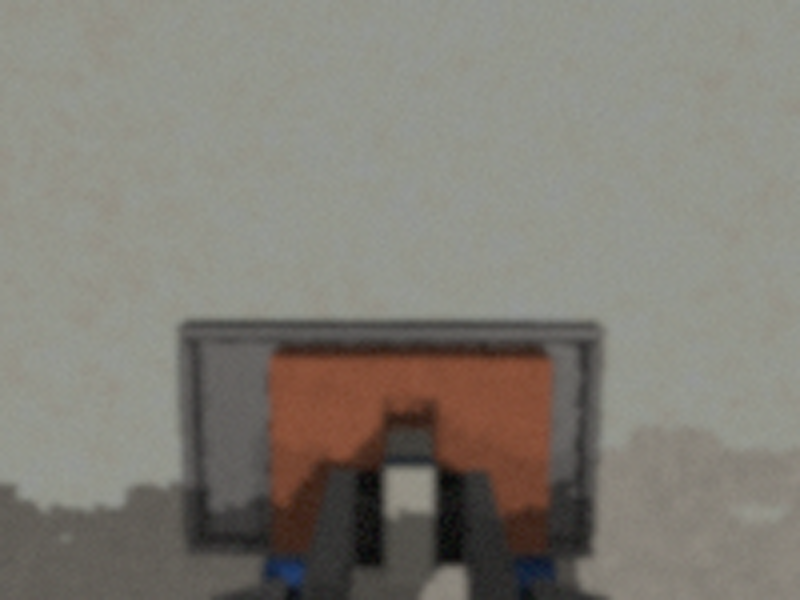

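The tile's foot (388..434) is centred over the block (271..552) to within about 0.3 mm in y. Gently down, watching the force.

>>> step_arm([
  [0, 0.04, 0.15, 0, 0, 0, 1],
  [0, 0, 0.15, 0, 0, 0, 1],
  [0, 0, 0.15, 0, 0, 0, 1],
  [0, 0, 0.15, 0, 0, 0, 1],
  [0, 0, 0.12, 0, 0, 0, 1],
  [0, 0, 0.1, 0, 0, 0, 1],
  [0, 0, 0.1, 0, 0, 0, 1],
  [0, 0, 0.08, 0, 0, 0, 1],
  [0, 0, 0, 0, 0, 0, 1],
  [0, 0, 0, 0, 0, 0, 1],
])

```text
t: 13.2
tcp_pos: [0.4843, 0.2633, 0.1465]
ee_rot: [0.996, 0.091, 0.0, 0.0]
wrist_force: [0.0, 0.2, -1.4]
opening: 0.0336
```

>>> step_arm([
  [0, 0, 0.05, 0, 0, 0, 1],
  [0, 0, 0.05, 0, 0, 0, 1],
  [0, 0, 0.05, 0, 0, 0, 1],
  [0, 0, 0.05, 0, 0, 0, 1],
  [0, 0, 0.05, 0, 0, 0, 1],
  [0, 0, 0, 0, 0, 0, 1],
  [0, 0, 0, 0, 0, 0, 1],
  [0, 0, 0, 0, 0, 0, 1],
  [0, 0, 0, 0, 0, 0, 1],
  [0, 0, 0, 0, 0, 0, 1],
])

```text
t: 14.45
tcp_pos: [0.4842, 0.2633, 0.1439]
ee_rot: [0.996, 0.091, 0.0, 0.0]
wrist_force: [-0.1, -0.3, -1.5]
opening: 0.0337
```

No force 4 mm below the block's top: the foot is in the slot. Further down.

>>> step_arm([
  [0, 0, 0.12, 0, 0, 0, 1],
  [0, 0, 0.12, 0, 0, 0, 1],
  [0, 0, 0.12, 0, 0, 0, 1],
  [0, 0, 0.12, 0, 0, 0, 1],
  [0, 0, 0.12, 0, 0, 0, 1],
  [0, 0, 0.12, 0, 0, 0, 1],
  [0, 0, 0.12, 0, 0, 0, 1],
  [0, 0, 0.12, 0, 0, 0, 1],
  [0, 0, 0.1, 0, 0, 0, 1],
  [0, 0, 0, 0, 0, 0, 1],
])

```text
t: 15.7
tcp_pos: [0.4842, 0.2633, 0.1332]
ee_rot: [0.996, 0.091, -0.0, 0.0]
wrist_force: [-0.2, -0.1, -0.8]
opening: 0.0338
```

>>> step_arm([
  [0, 0, 0.05, 0, 0, 0, 1],
  [0, 0, 0.05, 0, 0, 0, 1],
  [0, 0, 0, 0, 0, 0, 1],
  [0, 0, 0.05, 0, 0, 0, 1],
  [0, 0, 0, 0, 0, 0, 1],
  [0, 0, 0, 0, 0, 0, 1],
  [0, 0, 0, 0, 0, 0, 1],
  [0, 0, 0, 0, 0, 0, 1],
  [0, 0, 0, 0, 0, 0, 1],
  [0, 0, 0, 0, 0, 0, 1],
])

```text
t: 16.95
tcp_pos: [0.4842, 0.2633, 0.1318]
ee_rot: [0.996, 0.091, -0.0, 0.0]
wrist_force: [1.1, -0.3, -1.0]
opening: 0.0337
```

>>> step_arm([
  [0, 0, 0.04, 0, 0, 0, 1],
  [0, 0, 0.04, 0, 0, 0, 1],
  [0, 0, 0.04, 0, 0, 0, 1],
  [0, 0, 0, 0, 0, 0, 1],
  [0, 0, 0, 0, 0, 0, 1],
  [0, 0, 0, 0, 0, 0, 1],
  [0, 0, 0, 0, 0, 0, 1],
  [0, 0, 0, 0, 0, 0, 1],
  [0, 0, 0, 0, 0, 0, 1],
  [0, 0, 0, 0, 0, 0, 1],
])

```text
t: 18.2
tcp_pos: [0.4843, 0.2633, 0.1316]
ee_rot: [0.996, 0.091, 0.0, -0.0]
wrist_force: [-1.5, -0.7, 6.1]
opening: 0.0335
```

At the bottom the force rises to about 7 N at the expected height (0.1316 against 0.1317): home. I relieve the push, open and look.

>>> step_arm([
  [0, 0, -0.05, 0, 0, 0, 0.7],
  [0, 0, -0.04, 0, 0, 0, 0.64],
  [0, 0, 0, 0, 0, 0, 0.63],
  [0, 0, 0, 0, 0, 0, 0.62],
  [0, 0, 0, 0, 0, 0, 0.61],
  [0, 0, 0, 0, 0, 0, 0.6],
  [0, 0, 0, 0, 0, 0, 0.585],
  [0, 0, 0, 0, 0, 0, 0.57],
  [0, 0, 0, 0, 0, 0, 0.56],
  [0, 0, 0, 0, 0, 0, 0.56],
], newtons=15)

```text
t: 19.45
tcp_pos: [0.4842, 0.2633, 0.1315]
ee_rot: [0.996, 0.091, 0.0, 0.0]
wrist_force: [0.9, -0.2, -0.3]
opening: 0.0411
```

>>> step_arm([
  [0, 0, 0, 0, 0, 0, 0.56],
  [0, 0, -0.3, 0, 0, 0, 0.56],
  [0, 0, -0.7, 0, 0, 0, 0.56],
  [0, 0, -1, 0, 0, 0, 0.56],
  [0, 0, -1.5, 0, 0, 0, 0.56],
  [0, 0, -1.5, 0, 0, 0, 0.56],
  [0, 0, -1.5, 0, 0, 0, 0.56],
  [0, 0, -0.5, 0, 0, 0, 0.56],
  [0, 0, 0, 0, 0, 0, 0.56],
  [0, 0, 0, 0, 0, 0, 0.56],
])

```text
t: 20.7
tcp_pos: [0.4838, 0.2631, 0.201]
ee_rot: [0.996, 0.091, -0.001, 0.0]
wrist_force: [-0.1, 1.0, -1.2]
opening: 0.0418
```

Run:
```python
from h import *
snap('wrist','w9'); d=load('w9'); a=cv2.resize(d['im'][90:300,140:420,::-1],(400,300),interpolation=2)
snap('scene','s9'); b=cv2.resize(load('s9')['im'][90:230,280:420,::-1],(400,400),interpolation=2)
cv2.imwrite('pics/w9v.png',np.hstack([cv2.copyMakeBorder(a,0,100,0,0,0),b]))
plan((.4985,-.2984,.21),(.349,.937),14)
```

```text
row cm [0.382 4.043] -0.063 turn 0.0385 x 14 | tilt 0.08 total tool [-8.72 55.49 -0.88] turn 0.539 F [-0.4  0.8 -0.4] open 0.0412 tcp [0.4838 0.2631 0.2009] t 20.8
```

View pics/w9v.png

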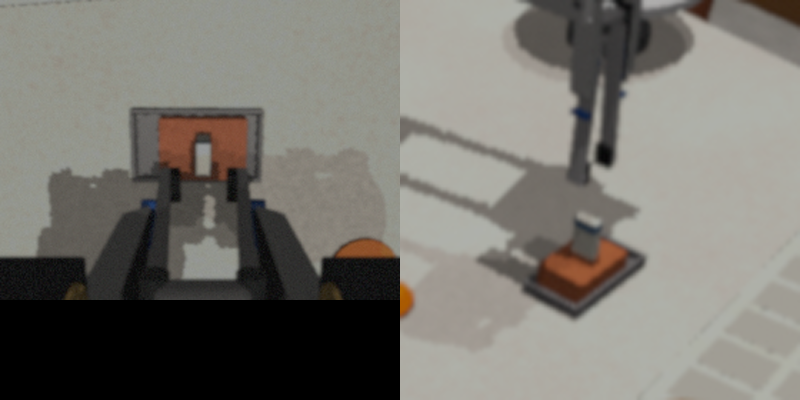

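The tile stands upright in the slot with its terracotta foot hidden, and the tongs are free above it. Carrying the tongs back.

>>> step_arm([
  [0.38, 4.04, -0.06, 0, 0, 0.0385, 0.56],
  [0.38, 4.04, -0.06, 0, 0, 0.0385, 0.56],
  [0.38, 4.04, -0.06, 0, 0, 0.0385, 0.56],
  [0.38, 4.04, -0.06, 0, 0, 0.0385, 0.56],
  [0.38, 4.04, -0.06, 0, 0, 0.0385, 0.56],
  [0.38, 4.04, -0.06, 0, 0, 0.0385, 0.56],
  [0.38, 4.04, -0.06, 0, 0, 0.0385, 0.56],
  [0.38, 4.04, -0.06, 0, 0, 0.0385, 0.56],
  [0.38, 4.04, -0.06, 0, 0, 0.0385, 0.56],
  [0.38, 4.04, -0.06, 0, 0, 0.0385, 0.56],
])

```text
t: 22.05
tcp_pos: [0.5252, -0.1391, 0.2071]
ee_rot: [0.995, -0.102, -0.0, -0.0]
wrist_force: [-0.5, -0.2, 0.1]
opening: 0.0417
```

>>> step_arm([
  [0.38, 4.04, -0.06, 0, 0, 0.0385, 0.56],
  [0.38, 4.04, -0.06, 0, 0, 0.0385, 0.56],
  [0.38, 4.04, -0.06, 0, 0, 0.0385, 0.56],
  [0.38, 4.04, -0.06, 0, 0, 0.0385, 0.56],
  [0, 0, 0, 0, 0, 0, 0.56],
  [0, 0, 0, 0, 0, 0, 0.56],
  [0, 0, 0, 0, 0, 0, 0.56],
  [0, 0, 0, 0, 0, 0, 0.56],
  [0, 0, 0, 0, 0, 0, 0.56],
  [0, 0, 0, 0, 0, 0, 0.56],
])

```text
t: 23.3
tcp_pos: [0.4987, -0.2975, 0.2101]
ee_rot: [0.984, -0.177, 0.0, 0.0]
wrist_force: [0.5, 0.4, -0.7]
opening: 0.0411
```

Run:
```python
from h import *
plan((.4984,-.2984,.15),(.349,.937),1)
robot.capture('top')
plan((.4984,-.2984,.15),(.349,.937),1)
```

```text
row cm [0.006 0.096] 6.007 turn 0.0001 x 1 | tilt 0.01 total tool [0.01 0.1  6.01] turn 0.0 F [ 0.5  0.4 -0.7] open 0.0411 tcp [ 0.4987 -0.2975  0.2101] t 23.3
row cm [0.005 0.084] 6.004 turn -0.0001 x 1 | tilt 0.01 total tool [0.01 0.08 6.  ] turn -0.0 F [-0.9 -0.1  0.7] open 0.0412 tcp [ 0.4986 -0.2976  0.21  ] t 23.35
```

>>> step_arm([
  [0, 0.08, 1.5, 0, 0, 0, 0.56],
  [0, 0, 2.0, 0, 0, 0, 0.56],
  [0, 0, 2.0, 0, 0, 0, 0.56],
  [0, 0, 1.2, 0, 0, 0, 0.56],
  [0, 0, 0.8, 0, 0, 0, 0.56],
  [0, 0, 0.3, 0, 0, 0, 0.56],
  [0, 0, 0.3, 0, 0, 0, 0.56],
  [0, 0, 0.3, 0, 0, 0, 0.56],
  [0, 0, 0, 0, 0, 0, 0.56],
  [0, 0, 0, 0, 0, 0, 0.56],
])

```text
t: 24.6
tcp_pos: [0.4984, -0.2986, 0.1262]
ee_rot: [0.984, -0.178, 0.0, 0.0]
wrist_force: [-0.0, 0.4, -0.6]
opening: 0.0413
```

Tips are about 6 mm into the pocket with no force. Going on down.

>>> step_arm([
  [0, 0, 0.6, 0, 0, 0, 0.56],
  [0, 0, 0.6, 0, 0, 0, 0.56],
  [0, 0, 0.6, 0, 0, 0, 0.56],
  [0, 0, 0.6, 0, 0, 0, 0.56],
  [0, 0, 0.5, 0, 0, 0, 0.56],
  [0, 0, 0.3, 0, 0, 0, 0.56],
  [0, 0, 0.2, 0, 0, 0, 0.56],
  [0, 0, 0.1, 0, 0, 0, 0.56],
  [0, 0, 0, 0, 0, 0, 0.56],
  [0, 0, 0, 0, 0, 0, 0.56],
])

```text
t: 25.85
tcp_pos: [0.4983, -0.2986, 0.0911]
ee_rot: [0.984, -0.178, 0.0, 0.0]
wrist_force: [-0.2, -0.1, 0.0]
opening: 0.0412
```

>>> step_arm([
  [0, 0, 0.05, 0, 0, 0, 0.56],
  [0, 0, 0, 0, 0, 0, 0.54],
  [0, 0, 0, 0, 0, 0, 0.52],
  [0, 0, 0, 0, 0, 0, 0.5],
  [0, 0, 0, 0, 0, 0, 0.47],
  [0, 0, 0, 0, 0, 0, 0.4],
  [0, 0, 0, 0, 0, 0, 0.2],
  [0, 0, 0, 0, 0, 0, 0],
  [0, 0, 0, 0, 0, 0, 0],
  [0, 0, 0, 0, 0, 0, 0],
])

```text
t: 27.1
tcp_pos: [0.4983, -0.2985, 0.0905]
ee_rot: [0.984, -0.178, 0.0, 0.0]
wrist_force: [0.0, 0.6, 0.9]
opening: 0.0919
```

>>> step_arm([
  [0, 0, -0.5, 0, 0, 0, 0],
  [0, 0, -1.5, 0, 0, 0, 0],
  [0, 0, -2.5, 0, 0, 0, 0],
  [0, 0, -3, 0, 0, 0, 0],
  [0, 0, -3, 0, 0, 0, 0],
  [0, 0, -3, 0, 0, 0, 0],
  [0, 0, -3, 0, 0, 0, 0],
  [0, 0, -2.5, 0, 0, 0, 0],
  [0, 0, 0, 0, 0, 0, 0],
  [0, 0, 0, 0, 0, 0, 0],
])

```text
t: 28.35
tcp_pos: [0.4978, -0.2982, 0.28]
ee_rot: [0.984, -0.178, -0.0, -0.0]
wrist_force: [0.5, -0.5, -0.0]
opening: 0.0938
```

Run:
```python
from h import *
snap('scene','s10'); im=load('s10')['im']; b=cv2.resize(im[210:320,90:210,::-1],(400,366),interpolation=2); c=cv2.resize(im[130:240,310:430,::-1],(400,366),interpolation=2)
cv2.imwrite('pics/end.png',np.hstack([b,c]))
s=800/560
snap('wrist','w10'); h0=load('scene0')['im'].astype(int)
# tile top height: scene after vs wrist w9
plan((.5,-.3,.28),(.349,.937),1)
df=np.abs(im.astype(int)-h0).max(2)[235:310,100:180]; print('stand-region mean change',df.mean())
```

```text
row cm [0.287 0.096] -0.078 turn -0.0005 x 1 | tilt 0.14 total tool [ 0.29  0.1  -0.08] turn -0.001 F [ 0.1 -0.8  0.2] open 0.0942 tcp [ 0.4976 -0.2981  0.2792] t 28.45
stand-region mean change 20.1745
```

View pics/end.png

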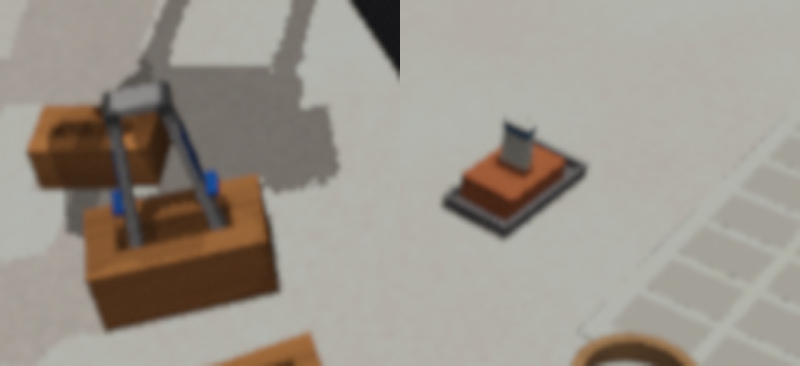

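The tongs stand upright in the pocket as at the start (head at (137,97)), and the tile stands in the slot at (518,148). One numeric check of the tile's height, then hand in.

Run:
```python
from h import *
d=load('s10'); q=lambda p:((proj(d,np.array(p))-[310,130])/.3+[400,0]).round(1)
print('tile top exp (home)',q([.4829,.2638,.072]),'if on flat top',q([.4829,.2638,.088]), 'head exp', ((proj(d,np.array([.4965,-.299,.158]))-[90,210])/.3).round(1))
print(robot.sign_off())
```

```text
tile top exp (home) [517.9 117.9] if on flat top [519.7 100.4] head exp [132.6  93. ]
the job is handed in; nothing more can be done
None
```

The job is handed in: the tile is set upright and fully home in the block's slot, and the tongs are back upright in their stand. It took about 28 s of the 72 s allowed.

I lifted the tongs out at a 41 mm grip, squeezed them shut on the tile at 38 N and lifted it about 50 mm clear of the drying stand. I placed the tile over the slot by the wrist camera. I then lowered it in small steps while watching the wrist force.

**Tile:** The foot passed the block's top without force and stopped at the expected depth (TCP z 0.1316 m against 0.1317 m) with about 7 N. In the last picture its top sits at about row 125. That agrees with home (118) and not with standing on the block's top (100).

**Tongs:** They went back to the pose they were taken from, to about 1 mm, with no notable force, and were seen upright in the pocket after I let go. The head is at (137,97) in the picture, against (133,93) expected.

**Weaker or disagreeing checks:**
- Two-view triangulation put the head 7 to 12 mm and the tile's top 5 mm lower than the text's heights. I kept the text's heights because the sizes measured at them matched.
- The before/after image comparison of the stand was spoilt by the arm's shadow and shows nothing.
- I did not measure the bystanders at the end; nothing in the moves or pictures suggests they were touched.
- I viewed 12 pictures, two past the budget of 10.

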